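# Fit the snug spacer in the desk tray

### The job

The row of bins in the oak desk tray is to be packed tight: close the gap between the tray's end wall and the springy steel plate with the one oak spacer that fits snugly. Try the spacers gently: one that goes down without pressing the plate back is too thin, one that will not go down under light pressure is too thick and must not be forced. Leave the snug one upright, all the way down on the tray floor and in line with the end wall, and the other two standing upright on the desk clear of the tray; do not disturb the mug, the vase or the books.

Things in the scene. Friction and masses are not known exactly. Their poses are not given: they have to be found in the camera images.
- tray: Oak desk tray, fixed: board 90 mm (x) by 300 mm (y -35 to +265 mm), floor 10 mm above the desk. Origin: on the desk under the middle of the end wall's gap face, z up. End wall: 60 mm long (x), 20 mm thick (y -20 to 0); gap face is plane y = 0, upright to 38 mm above the desk, then leaning back from the gap by 24 degrees up to 54 mm. Push on the tray with under 20 N (limit 45 N, summed over all faces in contact).
- gap (a point): On the tray floor at the foot of the end wall's gap face: x 0, y 0, z 10 mm in the tray's frame, same axes. The floor here is a soft cork liner that gives 1 mm under 6 N. The gap runs from here in +y to the sprung plate; it is 11 to 25 mm wide with the plate at rest, differs each time and is not reported. Open at both x ends. Let a spacer down with its side about 1.5 mm off the plane y = 0.
- bins (a point): Middle of the row of white bins (x 0, y 115, z 10 mm in the tray's frame). The bins behind the plate do not move; they reach 54 mm above the desk, the dark end stop beyond them 80 mm.
- plate (a joint): Travel in m of the sprung steel plate (60 mm long, lip like the wall's, top 54 mm above the desk) along the tray's +y: 0 at rest, hard stop 0.0065. Spring 1.4 N at first, 4.3 N at the stop. With the right spacer fully down it reads 0.0005 to 0.0065; the push down is under 11 N. A thin one leaves it at 0. One always fits; if one reads under 0.001, the next thicker fits too.
- spacer_thin: The thinnest of three loose oak spacers (40 to 75 g): block 16 mm thick (its y), 60 mm long (x), 45 mm high, with a tab centred on top to hold it by, 12 mm thick (y), 40 mm long (x), 45 mm tall: 90 mm in all. Stands upright on the desk; their places change. Origin: centre of the underside, z up.
- spacer_mid: The middle one of three loose oak spacers (40 to 75 g): block 21 mm thick (its y), 60 mm long (x), 45 mm high, with a tab centred on top to hold it by, 12 mm thick (y), 40 mm long (x), 45 mm tall: 90 mm in all. Stands upright on the desk; their places change. Origin: centre of the underside, z up.
- spacer_thick: The thickest of three loose oak spacers (40 to 75 g): block 26 mm thick (its y), 60 mm long (x), 45 mm high, with a tab centred on top to hold it by, 12 mm thick (y), 40 mm long (x), 45 mm tall: 90 mm in all. Stands upright on the desk; their places change. Origin: centre of the underside, z up.
- vase: White ceramic vase, 76 mm wide, 110 mm tall, a bystander. Origin: centre of its underside.
- mug: White mug, 76 mm wide, 85 mm tall, a bystander. Origin: centre of its underside.
- books: Two books lying stacked, 120 x 160 mm, 40 mm high, a bystander. Origin: centre of the underside.
Things that resemble listed ones, but are neither listed nor needed, are in the scene too. What is shaped like the spacer_mid but black, orange or pink is not meant.

How it is judged:
By the outcome, as a careful person would: the job done as asked, in the order asked, and still so for the second after the job is handed in, with the robot touching nothing.
It also fails if it takes over 72 s, if anything falls off the work surface, if the arm or the gripper's body presses on something with over 40 N, if the wrist force passes 120 N, or if a joint passes its speed limit or range.

### The arm

A 6-joint arm with a two-finger parallel gripper is mounted at the origin on the work surface. World frame = base frame: x ahead of the robot, y to its left, z up, the work surface at z = 0. Lengths are in m, angles in rad, forces in N, time in s.
With the tool pointing down it reaches from about 0.3 to 0.875 m from the base axis. Payload 6.4 kg.
Tool frame: the origin (TCP) lies midway between the tips of the shut fingers; the grasp point (between the pads) lies 19 mm behind it (ctrl.tcp_to_grasp is the distance from the TCP to the grasp point, in m); z points along the fingers, y is the direction in which the jaws open and shut (so a half turn about z gives the same grasp; the last joint's range is limited). The gripper opens to 85 mm and grips with 20 to 120 N. Pads are 22 mm wide; open, the fingers measure 114 mm over their backs; the gripper's body (76 mm by 85 mm) begins 54 mm behind the grasp point. The pads swing forward as they close: fully open they stand 13 mm farther back than shut.
Start: joints at [0.994, 0.181, 1.607, -0, 1.354, -0.206], TCP at [0.208, 0.536, 0.201] pointing down, gripper open.
Joint ranges: [-2.99, 2.99], [-0.89, 2.07], [0.3, 2.58], [-1.14, 4.28], [0, 2.63], [-3.12, 3.12]. Speed limits (rad/s): [2.57, 2.57, 3.01, 3.14, 3.14, 3.14].

### API

Orientations are given as a unit quaternion [w, x, y, z].
In Python, from bench import monitor, imaging, order, spotter, ctrl gives the robot as it stands.
- The arm moves only by the shell command python3 -m pendant 'ROWS'. ROWS is JSON, a list that holds one entry, the list of rows, each a list of 5 numbers: the shift along the world's x, y, z in mm, then the turn about the world's z in degrees, then the finger opening in mm, from 0 to 85.4. A call has 1 to 8 rows; each row shifts and turns the commanded pose from where the row before left it; what a row does not reach is not made up. A row lasts 1/8 s, in which the tool goes at most 62.5 mm and 10.7 degrees, less where a joint would pass 70% of its speed; a pose out of reach is approached as far as the arm can. A call with a gripper value outside its range is refused whole. The fingers move at their own pace and stop on an object; the grip force is fixed at half the most. Time passes only in rows, so rows that do not move let the fingers close. It gives the time, the measured TCP pose, the force and the opening at its end, in the units of the state.
- monitor.get_obs(): the state, without advancing time (a new reading comes with each control period).
- imaging.camera(name): name is "side" or "top" or "wrist"; returns a dict with "img" (480x640x3 uint8, red, green, blue), "vfov" (degrees; the focal length in pixels is half the picture's height over the tangent of half this angle, whatever the lens; pixels are square), "cx", "cy" (the principal point, pixels), "origin" and "orientation" of the camera in the world. Camera axes: x right, y down, z forward; pixel columns grow to the right and rows downward; lengths in m; the calibration is good to about 2 mm. A picture is of the moment at which its call begins. There is no depth.
- order.hand_in(): hands the job in, once; it reports no verdict.
Trained networks look in the newest picture that a camera, given by its name, has taken for a name from the list of things; names that differ only in an ending like _2 or _b are one class to them, and where a whole thing is asked for, a point or a joint stands for the part that bears it (a point fixed in the world has none). Each returns a list of dicts, best first, with "confidence" (0 to 1); they miss things now and then, are a little off and sometimes report something else, mostly with a low value. They report only what shows in the picture. A call takes as long as a camera call. They do not tell look-alikes from the thing itself.
- spotter.recognise(camera, thing): "at" ([x, y, z] in m, in the coordinates of the camera as it stood for that picture, good to about 4 mm: the middle of the surface that is visible of it).
- spotter.tip_of(camera, thing): "at" ([x, y, z] in m, in the coordinates of the camera as it stood for that picture, good to about 4 mm: a listed point, or the origin of a listed thing).
The state is a dict: "time_s": time; "q": joint angles; "dq": joint speeds; "joint_efforts": joint torques, N m; "eef_pos": TCP position; "eef_rot": TCP orientation; "wrist_force": force on the tool from outside, world axes, zero at the start; "torque": the same for the moment, N m; "opening": opening from 0.0 (shut) to 1.0 (fully open).
Only numpy, scipy, OpenCV 4.12 (cv2) and the standard library are available. Lean on these libraries where they do the work, as an engineer would, in place of code of your own. Each camera call takes 0.05 s, during which the arm holds its last target. There are 200 camera calls.

## Working session

There is one attempt and no reset: what is moved stays moved. The work goes in short steps, Python scripts to look and compute and a shell command to move; the robot and the scene stay as the last step left them, time stands still between calls to the robot, and variables do not carry over. Pictures are saved under pics/ and viewed, about 8 in all and at most 12, crops included, and the job is handed in when it is done.

```bash
mkdir -p pics; cat > h.py <<'E'
import numpy as np, cv2
from bench import monitor, imaging, order, spotter, ctrl
from scipy.spatial.transform import Rotation as R
def rot(q): return R.from_quat([q[1],q[2],q[3],q[0]]).as_matrix()
def world(c,p): return np.array(c["origin"])+rot(c["orientation"])@np.array(p)
def f(c): return 240/np.tan(np.radians(c["vfov"])/2)
def px(c,P):
    p=rot(c["orientation"]).T@(np.array(P)-c["origin"]); return f(c)*p[:2]/p[2]+[c["cx"],c["cy"]]
def ray(c,u,v,z):
    d=rot(c["orientation"])@np.array([(u-c["cx"])/f(c),(v-c["cy"])/f(c),1]); o=np.array(c["origin"]); return o+d*(z-o[2])/d[2]
def save(c,n): cv2.imwrite("pics/"+n,c["img"][:,:,::-1])
E
python3 - <<'E'
from h import *
ims=[]
for cam in("top","side"):
    c=imaging.camera(cam);ims.append(c["img"]);save(c,cam+"1.png")
    print(cam,np.round(c["origin"],3),np.round(c["orientation"],3),c["vfov"])
    for t in("gap","bins","plate","spacer_thin","spacer_mid","spacer_thick","vase","mug","books","tray"):
        for d in spotter.tip_of(cam,t)[:4]:
            w=world(c,d["at"]);print(t,round(d["confidence"],2),np.round(w,3),np.round(px(c,w)))
print(ctrl.tcp_to_grasp, monitor.get_obs())
E
```

```text
top [ 0.348 -0.003  1.078] [ 0.076 -0.696  0.709 -0.082] 50.27082984495422
gap 0.89 [0.557 0.169 0.01 ] [234. 259.]
bins 0.7 [0.557 0.284 0.008] [180. 261.]Traceback (most recent call last):
  File "<stdin>", line 7, in <module>
ValueError: it knows: bins, books, gap, mug, spacer_mid, spacer_thick, spacer_thin, tray, vase
```

View pics/top1.png

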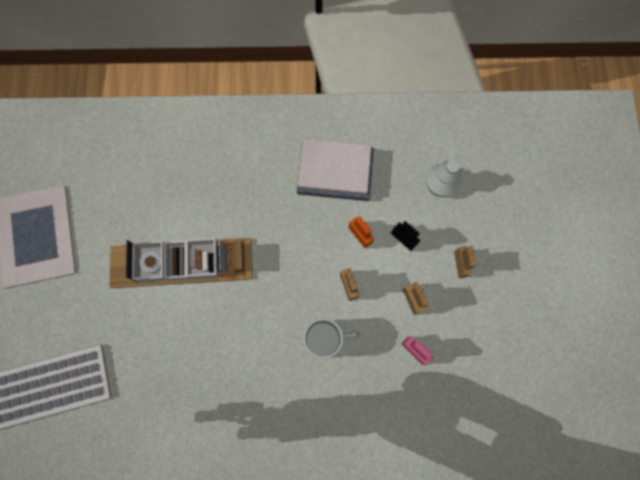

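The top view shows the tray at left (gap near pixel 228,258), and oak spacers near (349,284), (416,298) and (465,262). The mug is at (323,338), the books at (335,168) and the vase at (443,178). Orange, black and pink decoys stand among the spacers.

```bash
python3 - <<'E'
from h import *
for cam in("top","side"):
    c=imaging.camera(cam);save(c,cam+"2.png")
    print(cam,np.round(c["origin"],3),np.round(c["orientation"],3),c["vfov"])
    for t in("gap","bins","spacer_thin","spacer_mid","spacer_thick","vase","mug","books","tray"):
        for d in spotter.tip_of(cam,t)[:5]:
            w=world(c,d["at"]);print(t,round(d["confidence"],2),np.round(w,3),np.round(px(c,w)))
    if cam=="top": 
        a=cv2.resize(c["img"][200:340,200:500],None,fx=2.6,fy=2.6,interpolation=cv2.INTER_CUBIC);cv2.imwrite("pics/topc.png",a[:,:,::-1])
o=monitor.get_obs();print(ctrl.tcp_to_grasp, o)
E
```

```text
top [ 0.348 -0.003  1.078] [ 0.076 -0.696  0.709 -0.082] 50.27082984495422
gap 0.98 [0.56  0.17  0.015] [233. 258.]
bins 0.93 [0.554 0.282 0.009] [180. 262.]
spacer_thin 0.68 [ 0.541 -0.313  0.002] [459. 264.]
spacer_mid 0.94 [ 0.498 -0.072  0.005] [348. 285.]
spacer_mid 0.84 [ 0.607 -0.101  0.001] [360. 235.]
spacer_mid 0.61 [ 0.598 -0.194  0.002] [402. 238.]
spacer_mid 0.55 [ 0.365 -0.206 -0.003] [414. 348.]
spacer_thick 0.76 [ 0.463 -0.211 -0.002] [414. 301.]
spacer_thick 0.49 [0.56  0.17  0.012] [233. 258.]
vase 0.91 [ 0.726 -0.287  0.   ] [441. 182.]
mug 0.94 [ 0.388 -0.021  0.002] [325. 339.]
books 0.77 [ 0.756 -0.047  0.003] [333. 171.]
tray 0.88 [0.561 0.168 0.003] [235. 258.]
tray 0.72 [ 0.755 -0.049  0.001] [334. 171.]
side [ 0.407 -0.502  0.556] [-0.387  0.908 -0.148  0.063] 55.15869907337747
gap 0.68 [0.563 0.167 0.007] [290. 199.]
bins 0.83 [0.554 0.283 0.01 ] [271. 166.]
spacer_thin 0.86 [ 0.54  -0.312  0.001] [380. 448.]
spacer_mid 0.91 [ 0.598 -0.196 -0.001] [385. 354.]
spacer_mid 0.8 [ 0.61  -0.098 -0.005] [366. 301.]
spacer_mid 0.78 [ 0.496 -0.078 -0.002] [291. 309.
[... 404 characters left out ...]
166 0.001] [291. 202.]
0.0187 {'time_s': 1.15, 'q': array([ 9.93704602e-01,  1.80778115e-01,  1.60702407e+00,  7.06167866e-06,
        1.35380554e+00, -2.06287944e-01]), 'dq': array([ 0.0012989 , -0.00179458,  0.00164428,  0.00025039,  0.0008426 ,
       -0.00011059]), 'joint_efforts': array([-1.88819668e-04, -4.44859207e+01, -3.51675439e+01, -1.94767545e-04,
        9.53453382e-04,  1.30382770e-05]), 'eef_pos': array([0.20833575, 0.53593238, 0.20098912]), 'eef_rot': array([-6.06493833e-06,  1.84342298e-01,  9.82862105e-01, -5.65179537e-06]), 'wrist_force': array([-0.29697086,  0.31314145,  1.01217086]), 'torque': array([-0.02011782,  0.04274967,  0.03612083]), 'opening': 0.9991082379921261}
```

View pics/side2.png

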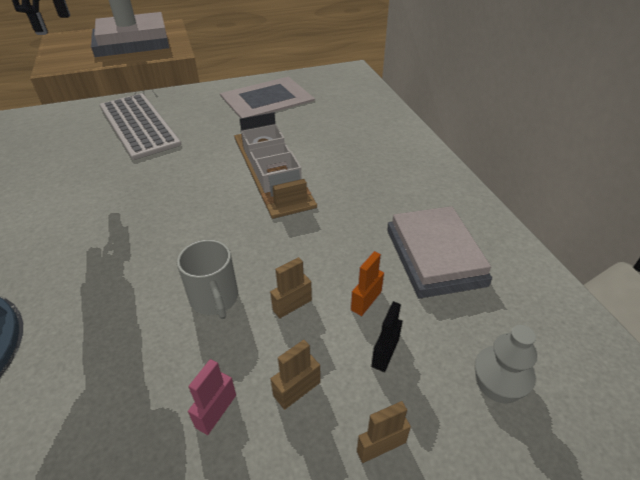

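View pics/topc.png

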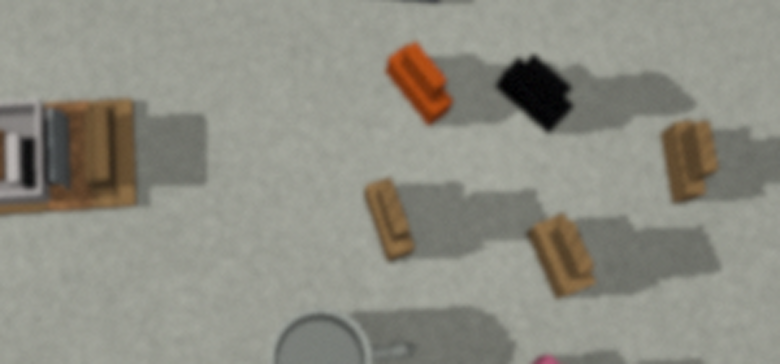

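Three things to settle up close: spacer thicknesses, gap width and tray yaw. I'll move above the gap first.

```bash
python3 -m pendant '[[[41,-42,5,3,85],[41,-42,5,3,85],[41,-42,5,3,85],[41,-42,5,3,85],[41,-42,5,3,85],[41,-42,5,3,85],[41,-42,5,3,85],[41,-42,5,3,85]]]'
python3 - <<'E'
from h import *
c=imaging.camera("wrist");save(c,"w1.png")
o=monitor.get_obs();print(o["eef_pos"],o["eef_rot"],o["time_s"])
print(c["origin"],np.round(c["orientation"],3),c["vfov"],np.round(rot(c["orientation"]),2))
for t in("gap","bins","tray"):
    for d in spotter.tip_of("wrist",t)[:2]:
        w=world(c,d["at"]);print(t,round(d["confidence"],2),np.round(w,3),np.round(px(c,w)))
E
```

```text
time_s: 2.15
eef_pos: [0.5376, 0.1984, 0.2414]
eef_rot: [0.0, -0.025, 1.0, 0.0]
wrist_force: [-0.6, 0.5, 1.2]
opening: 0.997
[0.54251732 0.19277849 0.24196193] [ 0.00224394 -0.02362635  0.99971695 -0.00166724] 2.2
[0.46682302 0.19416742 0.41413375] [0.097 0.683 0.717 0.102] 64.94601666985929 [[-0.05  0.96  0.28]
 [ 1.    0.05  0.01]
 [-0.    0.28 -0.96]]
gap 0.83 [0.56  0.166 0.011] [287. 219.]
bins 0.87 [0.555 0.28  0.01 ] [391. 219.]
tray 0.85 [0.562 0.168 0.003] [290. 218.]
```

View pics/w1.png

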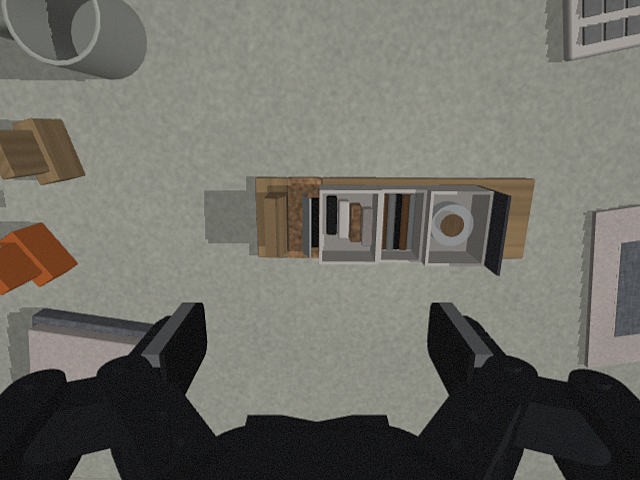

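The wrist view shows the end wall near columns 262-288, the cork gap at about 288-306 and the steel plate at about 305-312. I'll zoom in on this picture to read the edges.

```bash
python3 - <<'E'
import cv2
a=cv2.imread("pics/w1.png")[170:270,245:325]
cv2.imwrite("pics/w1c.png",cv2.resize(a,None,fx=6,fy=6,interpolation=cv2.INTER_CUBIC)[:, :480])
g=cv2.imread("pics/w1.png").astype(int)
for v in (185,195,215,235,250): print(v,[tuple(g[v,u,::-1]) [0] for u in range(254,324)])
for u in (262,300,350,420,480,525): print(u,[int(g[v,u,2]) for v in range(170,186)],[int(g[v,u,2]) for v in range(252,270)])
E
```

```text
185 [np.int64(114), np.int64(94), np.int64(123), np.int64(130), np.int64(129), np.int64(128), np.int64(127), np.int64(132), np.int64(131), np.int64(130), np.int64(126), np.int64(128), np.int64(128), np.int64(109), np.int64(104), np.int64(101), np.int64(99), np.int64(105), np.int64(110), np.int64(113), np.int64(117), np.int64(118), np.int64(111), np.int64(111), np.int64(112), np.int64(107), np.int64(114), np.int64(112), np.int64(108), np.int64(106), np.int64(108), np.int64(102), np.int64(98), np.int64(85), np.int64(114), np.int64(116), np.int64(116), np.int64(106), np.int64(90), np.int64(86), np.int64(94), np.int64(97), np.int64(106), np.int64(104), np.int64(111), np.int64(103), np.int64(106), np.int64(115), np.int64(122), np.int64(112), np.int64(97), np.int64(90), np.int64(86), np.int64(103), np.int64(109), np.int64(106), np.int64(95), np.int64(85), np.int64(72), np.int64(78), np.int64(87), np.int64(92), np.int64(95), np.int64(103), np.int64(108), np.int64(93), np.int64(94), np.int64(91), np.int64(92), np.int64(93)]
195 [np.int64(110), np.int64(91), np.int64(100), np.int64(103), np.i
[... 4348 characters left out ...]
5, 144, 146, 145, 146]
350 [145, 144, 143, 145, 143, 148, 131, 83, 101, 121, 120, 120, 117, 114, 104, 93] [91, 96, 98, 94, 96, 96, 97, 97, 85, 134, 165, 171, 153, 145, 137, 142, 137, 143]
420 [148, 146, 144, 143, 143, 142, 155, 109, 91, 114, 125, 121, 120, 116, 117, 98] [132, 134, 134, 134, 133, 134, 134, 132, 132, 126, 155, 157, 152, 146, 151, 151, 147, 145]
480 [139, 144, 142, 140, 139, 138, 141, 134, 99, 107, 130, 129, 125, 122, 123, 101] [81, 84, 82, 82, 78, 79, 81, 81, 80, 73, 75, 104, 124, 125, 139, 144, 146, 144]
525 [145, 144, 147, 142, 143, 140, 148, 136, 92, 100, 130, 134, 125, 124, 117, 115] [142, 141, 148, 147, 145, 145, 143, 140, 135, 137, 138, 145, 145, 139, 142, 137, 139, 139]
```

View pics/w1c.png

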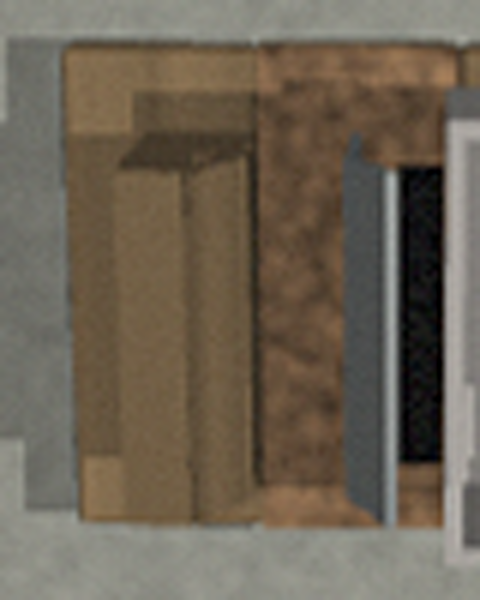

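```bash
python3 - <<'E'
from h import *
# w1 camera
c=dict(origin=[0.46682302,0.19416742,0.41413375],cx=320,cy=240,vfov=64.94601666985929)
import bench
cc=imaging.camera("wrist"); print(cc["cx"],cc["cy"],cc["origin"],cc["orientation"]); c=cc
P=lambda u,v,z: np.round(ray(c,u,v,z)*1000,1)
print("wall foot",P(288.1,195,.010),P(288.4,245,.010))
print("wall 38",P(286.7,195,.038),P(287.3,245,.038),"wall top",P(276,215,.054))
print("plate38",P(302.4,197,.038),P(302.6,245,.038)); print("plate top",P(309,200,.054),P(309.3,250,.054))
print("wall ends x",P(280,193,.054),P(280,257,.054))
print("board edge low-x",P(262,177,.010),P(525,178.3,.010),"board y ends",P(256,215,.01),P(535,215,.01))
save(cc,"w2.png")
E
```

```text
316.6773428300815 240.87431296494992 [0.46622628 0.19508178 0.41357906] [0.09710763 0.68435865 0.71553995 0.10112328]
wall foot [532.8 167.   10. ] [589.  168.7  10. ]
wall 38 [528.2 167.6  38. ] [580.5 169.4  38. ] wall top [545.6 158.8  54. ]
plate38 [529.5 183.4  38. ] [579.8 185.3  38. ]
plate top [529.5 190.3  54. ] [579.9 192.6  54. ]
wall ends x [523.9 162.3  54. ] [588.5 163.4  54. ]
board edge low-x [514.8 138.9  10. ] [503.7 418.1  10. ] board y ends [556.3 132.5  10. ] [542.7 436.9  10. ]
```

From those edges the gap is about 16 mm, so the mid spacer (21 mm) should press the plate back about 5 mm. The tray yaw is about 2.2° and the gap point about (0.559, 0.168). Next I'll move over the spacers to measure their thicknesses.

```bash
python3 -m pendant '[[[-4,-49,0,0,40],[-4,-49,0,0,40],[-4,-49,0,0,40],[-4,-49,0,0,40],[-4,-49,0,0,40],[-4,-49,0,0,40],[-4,-49,0,0,40],[-4,-49,0,0,40]]]'
python3 - <<'E'
from h import *
c=imaging.camera("wrist");save(c,"w3.png")
import pickle;pickle.dump({k:c[k] for k in c if k!="img"},open("w3.pkl","wb"))
o=monitor.get_obs();print(o["eef_pos"],o["eef_rot"],o["time_s"],c["origin"])
for t in("spacer_thin","spacer_mid","spacer_thick"):
    for d in spotter.tip_of("wrist",t)[:5]:
        w=world(c,d["at"]);print(t,round(d["confidence"],2),np.round(w,3),np.round(px(c,w)))
E
```

```text
time_s: 3.4
eef_pos: [0.5042, -0.1916, 0.2411]
eef_rot: [0.0, -0.025, 1.0, 0.0]
wrist_force: [1.5, -1.0, -0.2]
opening: 0.474
[ 0.5035761  -0.19740078  0.24104284] [-1.48019923e-04 -2.34282567e-02  9.99723858e-01 -1.81714087e-03] 3.45 [ 0.43347253 -0.19589822  0.41387079]
spacer_thin 0.97 [ 0.542 -0.311 -0.   ] [211. 226.]
spacer_mid 0.92 [ 0.607 -0.103 -0.001] [388. 287.]
spacer_mid 0.91 [ 0.362 -0.205 -0.003] [311.  58.]
spacer_mid 0.77 [ 0.593 -0.195 -0.003] [311. 272.]
spacer_mid 0.57 [ 0.501 -0.074 -0.001] [424. 201.]
spacer_mid 0.42 [ 0.542 -0.314  0.002] [207. 227.]
spacer_thick 0.95 [ 0.465 -0.211  0.001] [302. 161.]
```

View pics/w3.png

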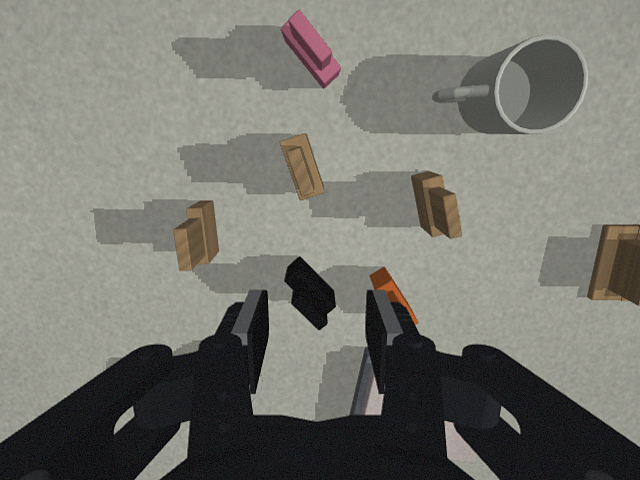

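The spacers are at (302,166), (437,205) and (197,236). An enlarged crop should confirm which is the mid one.

```bash
python3 - <<'E'
import cv2,numpy as np
g=cv2.imread("pics/w3.png")
L=[cv2.resize(g[v:v+80,u:u+56],None,fx=4.7,fy=4.7,interpolation=cv2.INTER_CUBIC) for u,v in((168,195),(274,127),(408,165))]
cv2.imwrite("pics/w3c.png",np.hstack(L))
E
```

```text
(no output)
```

View pics/w3c.png

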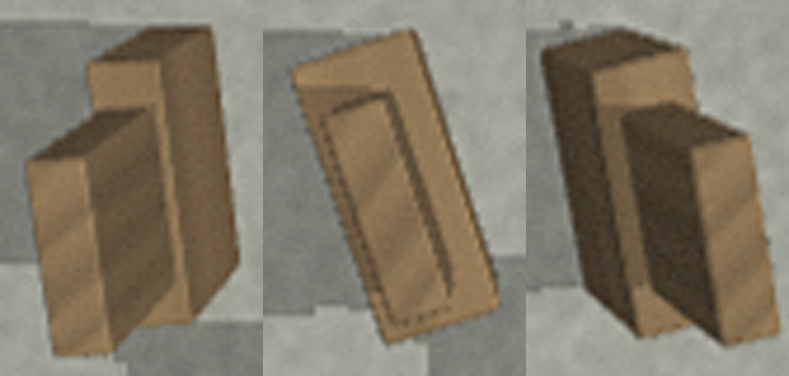

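The end-face widths come out near 15, 26 and 21 mm, so left is thin, centre is thick and right is mid, in agreement with the network. Now I'll work out the mid spacer's pose.

```bash
python3 - <<'E'
from h import *
import pickle;c=pickle.load(open("w3.pkl","rb"))
P=lambda X,Y,z:ray(c,408+(X-526.4)/4.7,165+Y/4.7,z)*1000
a,b,d,e=P(695,147,.09),P(748,135,.09),P(725,345,.09),P(780,330,.09)
print(np.round([a,b,d,e],1),"center",(a+b+d+e)/4)
for p,q in((a,d),(b,e)): v=q-p;print(np.linalg.norm(v),np.degrees(np.arctan2(v[1],v[0])))
p,q=P(592,75,.045),P(638,335,.045);v=q-p;print("block",np.linalg.norm(v),np.degrees(np.arctan2(v[1],v[0])))
q=P(688,50,.045);print("thick",np.linalg.norm(q-p), (p+q)/2)
E=None
o=monitor.get_obs();x=rot(o["eef_rot"])[:,1];print("jaw",np.degrees(np.arctan2(x[1],x[0])),o["eef_pos"])
E
```

```text
[[481.7 -83.6  90. ]
 [479.1 -74.2  90. ]
 [519.1 -72.5  90. ]
 [515.6 -62.5  90. ]] center [498.87475482 -73.21725058  90.        ]
38.95505790053491 16.574835012700362
38.391571617391406 17.71179502599598
block 57.662326580674716 17.171291374327776
thick 20.070244233274558 [471.53876078 -81.90445843  45.        ]
jaw 92.74053413857425 [ 0.50416099 -0.19109974  0.24077138]
```

```bash
python3 -m pendant '[[[-2,40,0,5,40],[-2,40,0,5,40],[-1,38,0,4.4,40],[0,0,-50,0,40],[0,0,-50,0,40],[0,0,-50,0,40],[0,0,-38,0,40],[0,0,0,0,40]]]'; python3 -m pendant '[[[0,0,0,0,0],[0,0,0,0,0],[0,0,0,0,0],[0,0,0,0,0]]]'
```

```text
time_s: 4.6
eef_pos: [0.4963, -0.0709, 0.0504]
eef_rot: [-0.003, -0.15, 0.989, 0.002]
wrist_force: [-0.1, 0.4, 0.7]
opening: 0.47
time_s: 5.1
eef_pos: [0.5013, -0.0746, 0.0554]
eef_rot: [0.002, -0.149, 0.989, -0.001]
wrist_force: [0.0, 0.8, 6.2]
opening: 0.11
```

```bash
python3 -m pendant '[[[0,0,0,0,0],[0,0,20,0,0],[0,0,40,0,0],[0,0,50,0,0],[0,0,0,0,0]]]'
python3 - <<'E'
from h import *
c=imaging.camera("wrist");cv2.imwrite("pics/w4.png",c["img"][120:480,120:520,::-1])
for i in range(3):
    o=monitor.get_obs();print(o["opening"],o["eef_pos"],o["wrist_force"])
E
```

```text
time_s: 5.72
eef_pos: [0.5028, -0.0755, 0.1686]
eef_rot: [0.005, -0.149, 0.989, -0.003]
wrist_force: [-0.3, -0.9, -0.5]
opening: 0.107
0.10656281178933978 [ 0.5011027  -0.07479197  0.16588237] [ 0.05868527  0.9383191  -1.37779293]
0.10656281178933978 [ 0.5011027  -0.07479197  0.16588237] [ 0.05868527  0.9383191  -1.37779293]
0.10656281178933978 [ 0.5011027  -0.07479197  0.16588237] [ 0.05868527  0.9383191  -1.37779293]
```

View pics/w4.png

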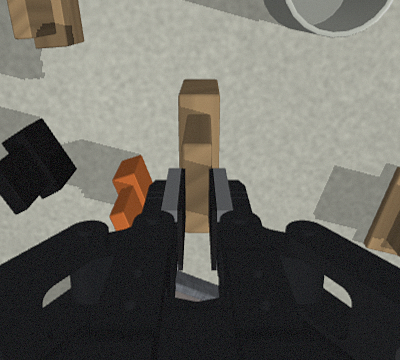

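The mid spacer is in the jaws, upright and aligned (block at crop columns 179-219). I'll check its offset from the TCP.

```bash
python3 - <<'E'
from h import *
c=imaging.camera("wrist");o=monitor.get_obs();g=c["img"].astype(int)
T=rot([0,-.149,.989,0]); e=np.array([.4993,-.0741,.163])
print(o["eef_pos"],o["eef_rot"],c["origin"])
zt=.110+.045
cols=[int(g[v,319-14+0,0]) for v in range(190,245)];print(cols)
def P(u,v,z): return np.round((ray(c,u,v,z)-o["eef_pos"])@rot(o["eef_rot"])*1000,1)
zb=o["eef_pos"][2]-.053+.045
print("near block top edge",P(300,214,zb),P(338,214,zb)," bottom",P(301,200,zb-.045), "tab end top",P(319,235,zb+.045),"far blk",P(319,352,zb))
E
```

```text
[ 0.4997326  -0.07426572  0.16390985] [ 9.64132300e-04 -1.49067998e-01  9.88826312e-01 -5.72591785e-04] [ 0.43251594 -0.09584771  0.33834359]
[177, 176, 172, 175, 176, 177, 170, 180, 166, 113, 71, 83, 91, 93, 96, 92, 89, 95, 93, 93, 97, 94, 88, 87, 113, 132, 142, 144, 149, 145, 147, 142, 146, 143, 146, 143, 149, 123, 114, 113, 119, 118, 116, 117, 116, 120, 117, 121, 120, 122, 118, 119, 109, 108, 102]
near block top edge [ 30.7 -10.    8. ] [30.7  8.8  7.9]  bottom [ 29.7 -11.4  53. ] tab end top [ 32.4  -0.7 -37.1] far blk [-47.1  -0.5   8.1]
```

```bash
python3 -m pendant '[[[12,51,0,-3,0],[12,51,0,-3,0],[12,51,0,-3,0],[12,51,0,-3,0],[11.3,49.8,0,-2.9,0],[0,0,-42,0,0],[0,0,0,0,0],[0,0,0,0,0]]]'
python3 - <<'E'
from h import *
c=imaging.camera("wrist");a=c["img"][160:320,220:420,::-1];cv2.imwrite("pics/w5.png",cv2.resize(a,None,fx=4,fy=4,interpolation=cv2.INTER_CUBIC));cv2.imwrite("pics/w5f.png",c["img"][:,:,::-1])
import pickle;pickle.dump({k:c[k] for k in c if k!="img"},open("w5.pkl","wb"))
o=monitor.get_obs();print(o["eef_pos"],o["eef_rot"],o["wrist_force"],o["torque"])
E
```

```text
time_s: 6.82
eef_pos: [0.5583, 0.1792, 0.1209]
eef_rot: [-0.001, -0.019, 1.0, -0.0]
wrist_force: [-0.3, 0.2, -0.9]
opening: 0.108
[0.5591598  0.17913177 0.12184792] [ 3.72541420e-04 -1.91936361e-02  9.99815716e-01 -4.32626201e-06] [ 0.0199318   0.69054972 -0.56331909] [-0.07819092  0.04435287  0.00268784]
```

View pics/w5.png

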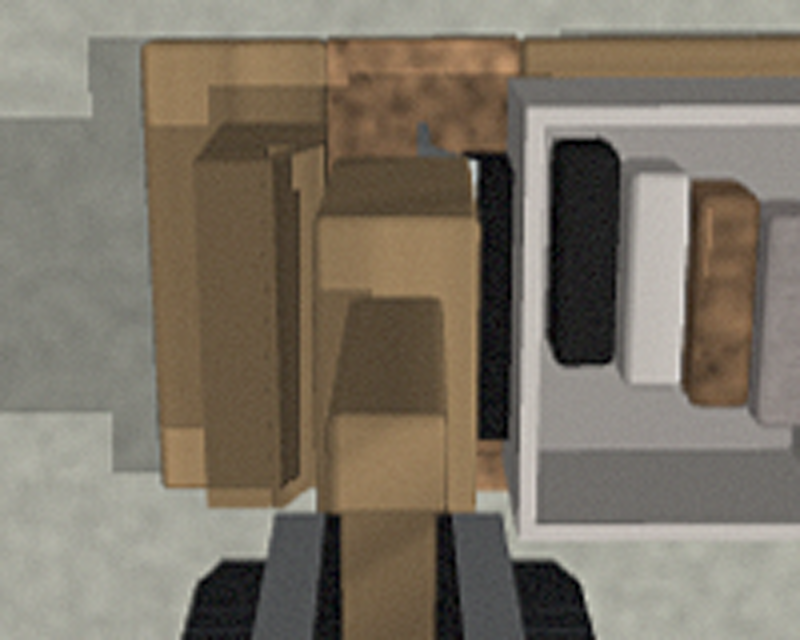

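```bash
python3 - <<'E'
from h import *
import pickle;c=pickle.load(open("w5.pkl","rb"))
P=lambda X,Y,z:np.round(ray(c,220+X/4,160+Y/4,z)*1000,1)
print(c["origin"])
print("foot y=0",P(328,60,.01),P(327,115,.01)); print("kink",P(323,143,.038)); print("top edge wall",P(272,160,.054),P(278,485,.054))
print("plate near kink",P(420,130,.038),"plate top",P(476,160,.054))
print("block bottom",P(328,160,.068),P(468,158,.068)); print("block top",P(317,215,.113),P(475,215,.113))
print("wall outer end: x",P(200,160,.054)," board y end",P(145,43,.01),P(165,485,.01), "low edge",P(327,38,.01))
E
```

```text
[0.48786015 0.17582753 0.29375758]
foot y=0 [518.9 165.8  10. ] [529.2 165.9  10. ]
kink [529.9 166.3  38. ]
top edge wall [530.3 158.8  54. ] [586.3 160.8  54. ]
plate near kink [527.1 182.7  38. ] plate top [529.1 191.5  54. ]
block bottom [527.5 168.2  68. ] [526.4 189.4  68. ]
block top [526.5 168.6 113. ] [525.7 187.9 113. ]
wall outer end: x [530.8 147.2  54. ]  board y end [517.1 131.7  10. ] [605.2 135.2  10. ] low edge [514.9 165.5  10. ]
```

The block's side sits about 2 mm off the wall plane and 2-3 mm low in x. I'll shift +2 mm in x and -1 mm in y, then let it down gently.

```bash
python3 -m pendant '[[[2.5,-1,-8,0,0],[0,0,-6,0,0],[0,0,-5,0,0],[0,0,-4,0,0],[0,0,-3,0,0],[0,0,0,0,0]]]';python3 -m pendant '[[[0,0,-3,0,0],[0,0,-3,0,0],[0,0,0,0,0]]]'
```

```text
time_s: 7.62
eef_pos: [0.5613, 0.1785, 0.095]
eef_rot: [0.0, -0.02, 1.0, -0.0]
wrist_force: [0.5, -2.1, 0.8]
opening: 0.111
time_s: 8.0
eef_pos: [0.5612, 0.1789, 0.0888]
eef_rot: [0.0, -0.02, 1.0, 0.0]
wrist_force: [0.5, -1.5, 2.2]
opening: 0.105
```

```bash
python3 -m pendant '[[[0,0,-3,0,0],[0,0,-3,0,0],[0,0,-2,0,0],[0,0,0,0,0]]]';python3 -m pendant '[[[0,0,-3,0,0],[0,0,-3,0,0],[0,0,-2,0,0],[0,0,0,0,0]]]'
```

```text
time_s: 8.5
eef_pos: [0.5608, 0.1787, 0.0805]
eef_rot: [-0.0, -0.02, 1.0, -0.0]
wrist_force: [0.7, -1.8, -0.2]
opening: 0.113
time_s: 9.0
eef_pos: [0.5609, 0.1787, 0.0726]
eef_rot: [-0.0, -0.02, 1.0, -0.0]
wrist_force: [0.6, -2.5, -0.5]
opening: 0.109
```

```bash
python3 -m pendant '[[[0,0,-3,0,0],[0,0,-3,0,0],[0,0,-2,0,0],[0,0,0,0,0]]]';python3 -m pendant '[[[0,0,-1,0,0],[0,0,-1,0,0],[0,0,0,0,0]]]';python3 -m pendant '[[[0,0,-1,0,0],[0,0,0,0,0]]]'
```

```text
time_s: 9.5
eef_pos: [0.561, 0.1787, 0.0648]
eef_rot: [-0.0, -0.02, 1.0, -0.0]
wrist_force: [0.6, -2.1, 1.4]
opening: 0.109
time_s: 9.88
eef_pos: [0.5615, 0.1788, 0.0639]
eef_rot: [0.0, -0.02, 1.0, 0.0]
wrist_force: [-1.8, -2.3, 8.1]
opening: 0.111
time_s: 10.12
eef_pos: [0.5617, 0.1789, 0.0634]
eef_rot: [0.001, -0.02, 1.0, 0.0]
wrist_force: [-3.1, -1.8, 11.5]
opening: 0.106
```

A steady push against the floor at the expected height. I'll ease off, release and rise to inspect.

```bash
python3 -m pendant '[[[0,0,1,0,0],[0,0,0,0,16],[0,0,0,0,22],[0,0,0,0,30],[0,0,0,0,34],[0,0,30,0,34],[0,0,40,0,34],[0,0,0,0,34]]]'; python3 -m pendant '[[[-20,0,30,0,34],[-20,0,0,0,34],[-20,0,0,0,34],[0,0,0,0,34]]]'
python3 - <<'E'
from h import *
c=imaging.camera("wrist");a=c["img"][150:310,210:410,::-1];cv2.imwrite("pics/w6.png",cv2.resize(a,None,fx=4,fy=4,interpolation=cv2.INTER_CUBIC));cv2.imwrite("pics/w6f.png",c["img"][:,:,::-1])
import pickle;pickle.dump({k:c[k] for k in c if k!="img"},open("w6.pkl","wb"))
for t in ("gap","spacer_mid"):
    for d in spotter.tip_of("wrist",t)[:3]:
        w=world(c,d["at"]);print(t,round(d["confidence"],2),np.round(w,3),np.round(px(c,w)))
E
```

```text
time_s: 11.12
eef_pos: [0.5639, 0.1791, 0.1368]
eef_rot: [0.004, -0.02, 1.0, 0.0]
wrist_force: [1.0, 0.1, 0.8]
opening: 0.4
time_s: 11.62
eef_pos: [0.4997, 0.1789, 0.1621]
eef_rot: [-0.001, -0.02, 1.0, -0.0]
wrist_force: [-0.3, -0.5, -0.6]
opening: 0.398
spacer_mid 0.73 [ 0.603 -0.101 -0.001] [ 27. 306.]
spacer_mid 0.62 [0.563 0.177 0.009] [313. 282.]
```

View pics/w6.png

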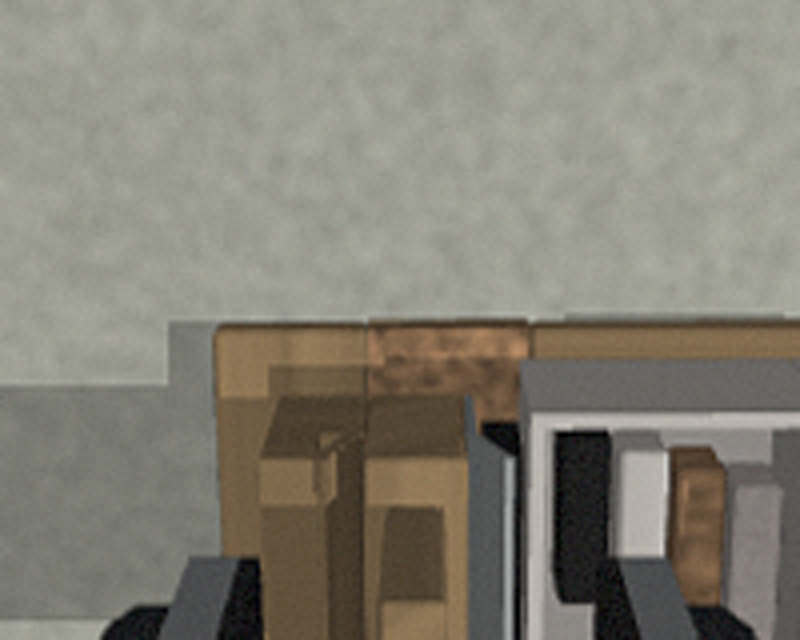

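The block sits flush on the wall with the plate pressed against its other side (columns 367-468), and its foot is on the same line as the wall's foot. One last check with the side and top cameras and some numbers.

```bash
python3 - <<'E'
from h import *
import pickle;c=pickle.load(open("w6.pkl","rb"))
P=lambda X,Y,z:np.round(ray(c,210+X/4,150+Y/4,z)*1000,1)
print("foot blk",P(368,397,.01),P(466,397,.01),"wall foot end",P(283,397,.01)); print("top blk z55",P(366,457,.055),P(468,457,.055),"if z57",P(366,457,.057),"wall top end",P(262,457,.054))
print("plate top",P(514,455,.054))
s=imaging.camera("side");t=imaging.camera("top")
A=cv2.resize(s["img"][100:240,210:350],(560,560),interpolation=cv2.INTER_CUBIC)
B=cv2.resize(t["img"][210:310,200:260],(240,400),interpolation=cv2.INTER_CUBIC)
B=np.vstack([B,cv2.resize(t["img"],(213,160))[:, :213] if 0 else np.zeros((160,240,3),np.uint8)])
cv2.imwrite("pics/fin.png",np.hstack([A,B])[:,:,::-1])
for cam,c in(("side",s),("top",t)):
  for n in("spacer_thin","spacer_mid","spacer_thick","mug","vase","books"):
    for d in spotter.tip_of(cam,n)[:5]: print(cam,n,round(d["confidence"],2),np.round(world(c,d["at"]),3))
E
```

```text
foot blk [531.2 165.8  10. ] [530.3 187.9  10. ] wall foot end [532.  146.7  10. ]
top blk z55 [529.5 167.1  55. ] [528.7 187.2  55. ] if z57 [528.8 167.2  57. ] wall top end [530.6 146.6  54. ]
plate top [528.3 196.2  54. ]
side spacer_thin 0.89 [ 0.545 -0.311  0.001]
side spacer_mid 0.98 [ 0.611 -0.103 -0.003]
side spacer_mid 0.84 [0.56  0.178 0.006]
side spacer_mid 0.78 [ 0.6   -0.193 -0.006]
side spacer_mid 0.64 [ 0.365 -0.208 -0.001]
side spacer_thick 0.66 [ 0.468 -0.208 -0.   ]
side mug 0.66 [ 0.389 -0.018 -0.002]
side vase 0.85 [ 0.723 -0.28  -0.001]
side books 0.55 [ 0.756 -0.052 -0.001]
top spacer_thin 0.75 [ 0.541 -0.313  0.003]
top spacer_mid 0.89 [ 0.364 -0.204 -0.001]
top spacer_mid 0.74 [ 0.609 -0.102  0.001]
top spacer_mid 0.57 [ 0.597 -0.193  0.004]
top spacer_mid 0.44 [0.559 0.18  0.013]
top spacer_thick 0.9 [ 0.468 -0.212 -0.   ]
top spacer_thick 0.61 [ 0.541 -0.314  0.003]
top mug 0.89 [ 0.389 -0.021  0.   ]
top vase 0.59 [ 0.723 -0.288  0.   ]
top books 0.59 [ 0.755 -0.05   0.003]
```

View pics/fin.png

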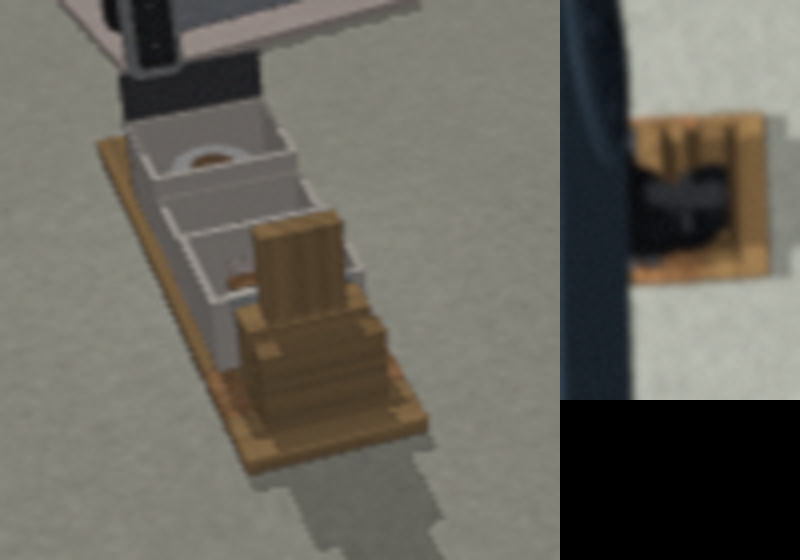

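```bash
python3 -c "
from bench import order
print(order.hand_in())"
```

```text
the job is handed in; nothing more can be done
None
```

The mid spacer (21 mm) is in the gap, upright on the tray floor and flush with the end wall. I handed the job in at about 12 s of the 72 s limit.

- **Choice of spacer:** I measured the gap in the wrist pictures at about 16 mm, so only the mid one should fit. I therefore did not try the thin and thick spacers in the gap. They stayed standing on the desk where they were.
- **Fit:** It went down with almost no resistance and a light sideways push of about 2 N from the plate. At floor height the upward force rose to 11.5 N, which was my last press into the cork, slightly over the 11 N given for the push.
- **Last checks:** The plate's top edge had moved back about 5 mm and touched the spacer. The travel comes from the pictures, since there is no direct reading of the plate. The foot and top of the spacer agreed to within 1–2 mm, so it is upright as far as the calibration can tell. The other two spacers, mug, vase and books were at their first positions to within a few millimetres.

No check failed.

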